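Click a gear selector lever up to the marked gear and lock it

TASK

Click the buggy's gear lever round one notch at a time, letting the dial settle in each notch, until the pointer stands at the one long rib on the scale, never going past it. Then let go of the lever and slide the lock bolt fully home. Work the lever and bolt gently and leave the other things on the table where they are.

Things in the scene. Friction and masses are not known exactly. Their poses are not given: they have to be found in the camera images.
- module: Gear selector of a kit buggy, fixed to the table: grey box, white cover 144 x 134 mm, top at 46 mm; motor block (46 mm high) and wheels (56 mm high) on its +x side, lock bolt on its +y side. Origin on the table under the dial's vertical axis, z up. Yaw within 0.35 rad. Carries dial, lever, bolt.
- long_rib (a point): Top of the one long rib (rib 5) on the cover, 64 mm from the dial's axis. 8 raised black ribs, 0 to 7, lie 12 degrees (0.2094 rad) apart around the axis, rib n at -42 + 12n degrees from the module's +x towards +y. Rib 5 is 14 mm long and 7 mm high, the others 6 mm long and 3 mm high.
- dial (a joint): Angle (rad) of the dial, a 72 mm black disc with a thin aluminium pointer reaching 54 mm from the axis. 0 = pointer at rib 0, grows counter-clockwise from above, notch n at 0.2094 n, long rib 1.0472; starts in notch 0, 1 or 2. A hidden spring roller holds it in each notch; leaving a notch takes about 1.5 to 7 N at the lever's post, differing from unit to unit.
- lever (a joint): Wind-up (rad) of the lever ahead of the dial; + is counter-clockwise. They are joined by a spring, 11 N at the post per rad. At 0 the lever points exactly away from the pointer. Pushed, it winds by 0.1 to 0.65 rad while the dial stays; then the dial snaps on one notch and the force drops by about 1.5 to 2.5 N. Let go, it springs back to 0. Over 0.9 rad overstrains it.
- lever_post (a point): Centre of the top of the lever's thumb post: an upright black cylinder, 14 mm diameter, from the lever's flat arm (top at 65 mm above the table) up to 98 mm, 80 mm from the dial's axis. The point's x axis points outward along the arm, z up. Free space all round it above the arm.
- bolt (a joint): Travel (m) of the lock bolt, a steel slide beside the box: 0 to 0.005 = open, as it starts; 0.020 = fully home against its stop. It moves along the module's -y, towards the dial, against about 1.5 N of friction, and stays where left. Home, its nose stands between hidden pins and blocks the dial.
- bolt_knob (a point): Centre of the top of the bolt's knob: an upright dark steel cylinder, 16 mm diameter, from 23 to 60 mm above the table. In the module's frame it stands at x = 0, y = 105 mm minus the travel (85 mm when home; the box's edge is at 67 mm). The bed beside its foot is 18 mm high and reaches to y = 135 mm.
- spare_wheel: bystander: loose kit wheel lying flat, 48 mm across, 20 mm high; origin at the centre of its underside
- beam: bystander: grey kit beam, 110 x 8 x 8 mm, lying along its x; origin at the centre of its underside
- gear: bystander: grey kit gear lying flat, 40 mm across, 8 mm high; origin at the centre of its underside
- carton: bystander: open cardboard box, 60 x 90 x 45 mm with a raised flap; origin at the centre of its underside
- screwdriver: bystander: screwdriver, 160 mm, lying along its x; origin at the centre of its underside
- parts_cup: bystander: grey cup, 64 mm across, 55 mm high; origin at the centre of its underside
- motor: bystander: loose white kit motor, 70 x 40 x 36 mm; origin at the centre of its underside

How it is judged:
On the way, in this order (a step that is already met when the one before it is completed fails the run):
1. the dial settles in notch 3 (value of joint dial between 0.555 and 0.7016 rad and velocity of joint dial between -0.3 and 0.3 rad/s), for 0.2 s.
2. the dial settles in notch 4 (value of joint dial between 0.7645 and 0.9111 rad and velocity of joint dial between -0.3 and 0.3 rad/s), for 0.2 s.
3. the dial settles in notch 5 (value of joint dial between 0.9739 and 1.1205 rad and velocity of joint dial between -0.3 and 0.3 rad/s), for 0.2 s.
4. the bolt is home with the dial in notch 5 (value of joint dial between 0.9844 and 1.11 rad and velocity of joint dial between -0.3 and 0.3 rad/s and value of joint bolt above 0.0185 m), for 0.2 s.
At the end, for the whole second after the job is handed in: The dial rests in notch 5, the pointer within 3.6 degrees of the long rib; the lever is released and relaxed (wind-up under 0.08 rad); the bolt is home (within 1.5 mm of its 20 mm travel) (all of step 4 and value of joint lever between -0.08 and 0.08 rad); the robot touches nothing.
It fails at once if the dial goes past the long rib (more than half a notch beyond) (value of joint dial above 1.1519 rad).
It fails at once if the lever's spring is overstrained (wound more than 0.9 rad) (value of joint lever above 0.9 rad).
It fails at once if the lever is pressed or squeezed with more than 50 N (contact force between the fingers and lever above 50 N).
It fails at once if the bolt is pressed or squeezed with more than 50 N (contact force between the fingers and bolt above 50 N).
It fails at once if another thing on the table is moved by more than 30 mm (distance of any of spare_wheel, beam, gear, carton, screwdriver, parts_cup, motor from where it was at the start of the episode above 0.03 m).
It also fails if it takes over 69 s, if anything falls off the work surface, if the arm or the gripper's body presses on something with over 40 N, if the wrist force passes 120 N, or if a joint passes its speed limit or range.

ROBOT

A 6-joint arm with a two-finger parallel gripper is mounted at the origin on the work surface. World frame = base frame: x ahead of the robot, y to its left, z up, the work surface at z = 0. Lengths are in m, angles in rad, forces in N, time in s.
With the tool pointing down it reaches from about 0.3 to 0.95 m from the base axis. Payload 3.1 kg.
Tool frame: the origin (TCP) lies on the front face of the gripper's body, between the roots of the fingers; the fingertips stand 73 mm ahead of it and the grasp point (between the pads) lies 54 mm ahead of it; z points along the fingers, y is the line along which they close (so a half turn about z gives the same grasp; the last joint's range is limited). The gripper opens to 85 mm and grips with 20 to 120 N. Pads are 22 mm wide; open, the fingers measure 114 mm over their backs; the gripper's body (76 mm by 85 mm) begins 54 mm behind the grasp point. The pads swing forward as they close: fully open they stand 13 mm farther back than shut.
Start: joints at [-1.38, 0.308, 1.634, -0, 1.2, -0.07], TCP at [0.161, -0.604, 0.304] pointing down, gripper open.
Joint ranges: [-3.06, 3.06], [-0.79, 1.96], [0.05, 2.63], [-1.19, 4.34], [0.05, 2.64], [-2.94, 2.94]. Speed limits (rad/s): [2.79, 2.79, 3.14, 3.14, 3.14, 3.14].

INTERFACE

Orientations are given as a unit quaternion [x, y, z, w].
In Python, from bench import arm gives the robot as it stands. Calls block until the motion is done:
- arm.movep(position, orientation): joint-space move of the TCP to a pose.
- arm.servo_line(position, frame=None, velocity=0.15, threshold=None): straight line of the TCP; frame=None keeps the orientation; velocity is the mean speed in m/s. With threshold (N) it stops when the force on the tool has changed by that much, and returns True; else False.
- arm.goto_joints(angles): joint-space move.
- arm.open_gripper() and arm.gripper_close(): open the fingers fully, or close them until they stop; the grip force is fixed at half the most.
- arm.pause(seconds).
- arm.ik(position, orientation): joint angles nearest the present ones, or None.
- arm.capture(name): name is "scene" or "top"; returns a dict with "pixels" (480x640x3 uint8, red, green, blue), "range_z" (480x640 float32, m along the optical axis (not along the pixel's ray), 0 where there is no reading), "fx", "fy", "cx", "cy" (pixels), "D" ([k1, k2, p1, p2, k3] as OpenCV has them; the pictures are not rectified), "R" (3x3) and "t" (3): a world point X has camera coordinates R X + t. Camera axes: x right, y down, z forward; pixel columns grow to the right and rows downward; lengths in m; the calibration is good to about 2 mm. A picture is of the moment at which its call begins.
A pose or a line that the arm cannot do raises arm.Unreachable and nothing moves.
- arm.sign_off(): hands the job in; it is judged then, once.
Readings, each from a call of its own:
- arm.read_time(): time.
- arm.read_qpos(): joint angles.
- arm.read_joint_velocities(): joint speeds.
- arm.read_effort(): joint torques, N m.
- arm.read_tcp_pos(): TCP position.
- arm.read_eef_rot(): TCP orientation.
- arm.read_contact_force(): force on the tool from outside, world axes, zero at the start.
- arm.read_moment(): the same for the moment, N m.
- arm.read_grip_width(): finger opening in m.
- arm.read_grasp_force(): force on a finger pad.
Only numpy, scipy, OpenCV 4.12 (cv2) and the standard library are available. Lean on these libraries where they do the work, as an engineer would, in place of code of your own. Each camera call takes 0.05 s, during which the arm holds its last target. There are 200 camera calls.

## Working session

There is one attempt and no reset: what is moved stays moved. The work goes in short steps, each a Python script; the robot and the scene stay as the last script left them, time stands still between calls to the robot, and variables do not carry over. Pictures are saved under pics/ and viewed, at most 10 in all, crops included, and the job is handed in when it is done.

```bash
ls; mkdir -p pics; python3 - <<'E'
from bench import arm
import cv2,numpy as np
for n in("scene","top"):
    c=arm.capture(n); cv2.imwrite(f"pics/{n}0.png",c["pixels"][:,:,::-1])
    np.savez(f"{n}0.npz",**c)
    print(n,c["fx"],c["cx"],c["cy"],c["D"],c["R"],c["t"],-c["R"].T@c["t"])
print(arm.read_time(),arm.read_eef_rot())
E
```

```text
pics
scene 475.9375352191167 308.98703964330184 246.59865575937448 [-0.10899715  0.          0.          0.          0.        ] [[-0.33769201  0.94123993 -0.00561181]
 [ 0.54373686  0.19020485 -0.81741809]
 [-0.76831916 -0.2790869  -0.57601751]] [ 0.17742321 -0.24215464  1.46170027] [1.31463513 0.28700258 0.64501902]
top 524.9508438275925 321.2816675195581 243.60696230664095 [-0.02611193  0.          0.          0.          0.        ] [[ 0.01475208 -0.99984008  0.01010903]
 [-0.99405518 -0.01575596 -0.10773134]
 [ 0.10787339 -0.00845967 -0.99412865]] [0.00715512 0.58766415 0.87344901] [0.48984314 0.02380228 0.9315582 ]
0.1 [ 9.91507261e-01  1.30046978e-01 -7.47974121e-05 -1.06292807e-03]
```

View pics/top0.png

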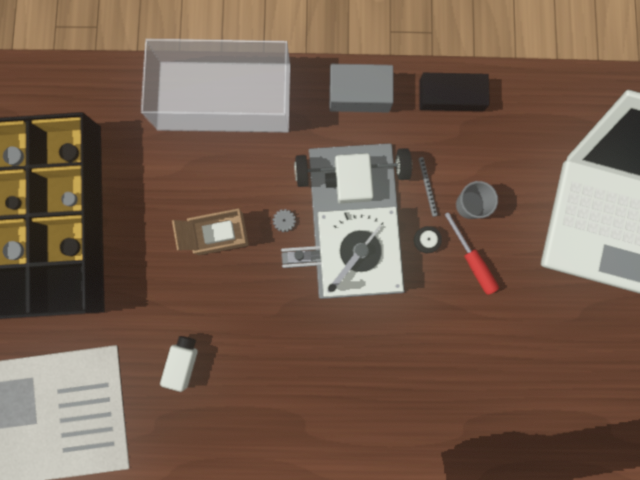

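View pics/scene0.png

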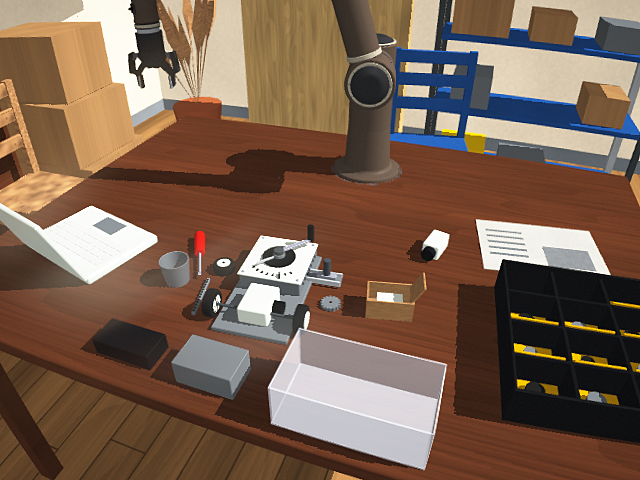

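The top view shows the cover centred near (361,252). The pointer tip is at about (382,227), the lever post at (332,288), the bolt knob at (300,256) and the long rib at about (348,215). The scene view agrees. Next I'll measure the cover and look at it enlarged.

```bash
cat > h.py <<'E'
import numpy as np,cv2
def ray(c,uv,z):
    K=np.array([[c["fx"],0,c["cx"]],[0,c["fy"],c["cy"]],[0,0,1.]])
    p=cv2.undistortPoints(np.float64(uv).reshape(-1,1,2),K,np.float64(c["D"])).reshape(-1,2)
    d=np.c_[p,np.ones(len(p))]@c["R"]; o=-c["R"].T@c["t"]
    return o+d*((z-o[2])/d[:,2])[:,None]
def proj(c,X):
    K=np.array([[c["fx"],0,c["cx"]],[0,c["fy"],c["cy"]],[0,0,1.]])
    return cv2.projectPoints(np.float64(X).reshape(-1,1,3),cv2.Rodrigues(c["R"])[0],c["t"],K,np.float64(c["D"]))[0].reshape(-1,2)
def cloud(c):
    v,u=np.mgrid[:480,:640]
    K=np.array([[c["fx"],0,c["cx"]],[0,c["fy"],c["cy"]],[0,0,1.]])
    p=cv2.undistortPoints(np.float64(np.stack([u,v],-1)).reshape(-1,1,2),K,np.float64(c["D"])).reshape(480,640,2)
    z=c["range_z"][...,None]
    return (np.concatenate([p*z,z],-1)-c["t"])@c["R"]
E
python3 - <<'E'
import numpy as np,cv2
from h import *
c=dict(np.load("top0.npz"));im=c["pixels"];P=cloud(c)
m=(im.min(2)>170).astype(np.uint8);m[:205]=0;m[305:]=0;m[:,:310]=0;m[:,412:]=0
pts=ray(c,np.argwhere(m)[:,::-1],.046)[:,:2]
r=cv2.minAreaRect(pts.astype(np.float32));print(r)
X=P[200:310,270:420]; 
for lo,hi in((.09,.105),(.055,.062),(.062,.09)):
    q=(X[...,2]>lo)&(X[...,2]<hi);Y=X[q]
    print(lo,len(Y),np.median(Y,0),[np.argwhere(q).mean(0)[::-1]+[270,200]])
post=X[(X[...,2]>.088)&(X[...,2]<.11)];print(post.round(4)[:40])
x=cv2.resize(im[190:310,270:420],None,fx=5,fy=5,interpolation=2);cv2.imwrite("pics/crop0.png",x[:,:,::-1])
E
```

```text
((0.5739283561706543, -0.039692968130111694), (0.14382335543632507, 0.15234142541885376), 4.81608247756958)
0.09 60 [ 0.51134766 -0.00130802  0.09700941] [array([331.93333333, 287.33333333])]
0.055 164 [ 0.56823257 -0.03100516  0.05873795] [array([335.2804878, 250.7804878])]
0.062 340 [ 0.55753485 -0.03659555  0.06522139] [array([351.53235294, 261.77352941])]
[[ 5.179e-01 -1.400e-03  9.270e-02]
 [ 5.179e-01 -2.900e-03  9.460e-02]
 [ 5.162e-01  1.900e-03  9.740e-02]
 [ 5.161e-01  4.000e-04  9.960e-02]
 [ 5.162e-01 -1.200e-03  9.760e-02]
 [ 5.163e-01 -2.900e-03  9.660e-02]
 [ 5.162e-01 -4.400e-03  9.880e-02]
 [ 5.146e-01  3.500e-03  9.590e-02]
 [ 5.145e-01  1.900e-03  9.830e-02]
 [ 5.146e-01  3.000e-04  9.770e-02]
 [ 5.146e-01 -1.200e-03  9.970e-02]
 [ 5.147e-01 -2.900e-03  9.700e-02]
 [ 5.147e-01 -4.500e-03  9.580e-02]
 [ 5.147e-01 -6.000e-03  9.740e-02]
 [ 5.130e-01  5.000e-03  9.410e-02]
 [ 5.130e-01  3.400e-03  9.630e-02]
 [ 5.130e-01  1.900e-03  9.630e-02]
 [ 5.129e-01  4.000e-04  1.003e-01]
 [ 5.131e-01 -1.300e-03  9.710e-02]
 [ 5.132e-01 -3.000e-03  9.380e-02]
 [ 5.132e-01 -4.600e-03  9.440e-02]
 [ 5.131e-01 -6.000e-03  9.770e-02]
 [ 5.131e-01 -7.500e-03  1.002e-01]
 [ 5.114e-01  5.000e-03  9.790e-02]
 [ 5.113e-01  3.500e-03  9.930e-02]
 [ 5.114e-01  1.900e-03  9.910e-02]
 [ 5.114e-01  3.000e-04  9.790e-02]
 [ 5.114e-01 -1.300e-03  9.850e-02]
 [ 5.115e-01 -4.500e-03  9.700e-02]
 [ 5.116e-01 -6.200e-03  9.390e-02]
 [ 5.116e-01 -7.700e-03  9.610e-02]
 [ 5.098e-01  5.000e-03  9.630e-02]
 [ 5.098e-01  3.400e-03  9.670e-02]
 [ 5.098e-01  1.800e-03  9.690e-02]
 [ 5.098e-01  3.000e-04  9.810e-02]
 [ 5.099e-01 -1.300e-03  9.730e-02]
 [ 5.099e-01 -2.900e-03  9.670e-02]
 [ 5.099e-01 -4.500e-03  9.700e-02]
 [ 5.100e-01 -6.100e-03  9.740e-02]
 [ 5.100e-01 -7.700e-03  9.740e-02]]
```

View pics/crop0.png

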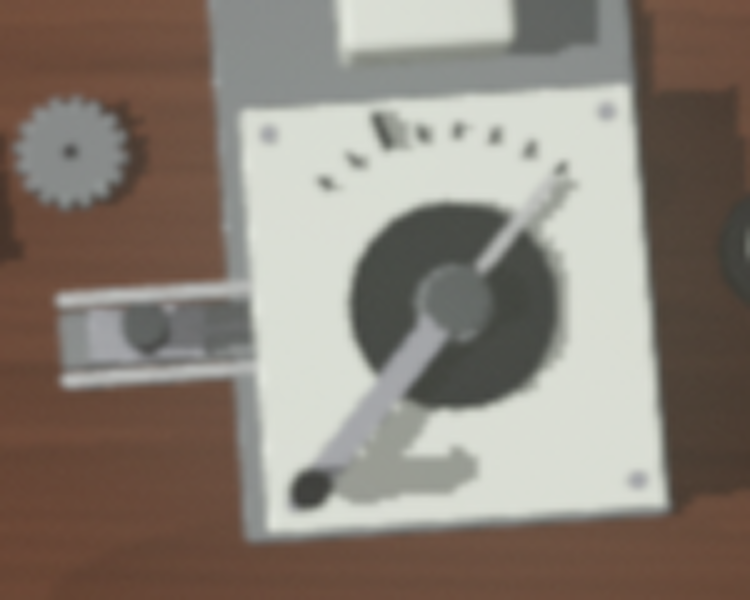

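Pointer stands at rib 0 (rightmost, crop (563,170)); the long rib is at crop (385,130) and the bolt knob at (147,328). Next I'll get the axis, yaw, post and knob positions.

```bash
python3 - <<'E'
import numpy as np,cv2
from h import *
c=dict(np.load("top0.npz"));im=c["pixels"];P=cloud(c)
px=lambda a:np.array(a)/5+[270-.4,190-.4]
C=ray(c,px([(240,110),(630,85),(668,510),(268,535)]),.046)[:,:2]
print("corners",C.round(4))
for i,j,o in((3,0,0),(2,1,0),(1,0,90),(2,3,90)):
    d=C[j]-C[i];print(np.linalg.norm(d),np.degrees(np.arctan2(d[1],d[0]))-o)
R=P[205:300,322:400].reshape(-1,3);print("hist",np.histogram(R[:,2],bins=np.arange(.04,.08,.003)))
D=ray(c,px([(351,305),(558,305),(455,202),(455,409)]),.052);print("disc",D.round(4),D.mean(0))
X=P[280:296,322:342];q=(X[...,2]>.085);Y=X[q];print("post",[(Y[:,i].min()+Y[:,i].max())/2 for i in(0,1)],Y.mean(0))
X=P[245:266,285:315];q=(X[...,2]>.052)&(X[...,2]<.07);Y=X[q];print("knob",[(Y[:,i].min()+Y[:,i].max())/2 for i in(0,1)],Y.mean(0))
print("knob ray",ray(c,px([(147,325)]),.06)," rib5",ray(c,px([(380,130)]),.053),"post ray",ray(c,px([(310,488)]),.098),"hub",ray(c,px([(457,300)]),.07))
E
```

```text
corners [[ 0.6408  0.0234]
 [ 0.6517 -0.1101]
 [ 0.5068 -0.1229]
 [ 0.4965  0.0117]]
0.144796060278241 4.611354185130555
0.14547175972961773 5.0347922963192415
0.13394459760936694 4.67081933220696
0.13502065949075306 4.3852987378042485
hist (array([ 346, 2926, 1551,  765,  352,   50,   29,   96,  203,   54,    2,
          0,    0]), array([0.04 , 0.043, 0.046, 0.049, 0.052, 0.055, 0.058, 0.061, 0.064,
       0.067, 0.07 , 0.073, 0.076, 0.079]))
disc [[ 0.5739 -0.015   0.052 ]
 [ 0.575  -0.0848  0.052 ]
 [ 0.6095 -0.0499  0.052 ]
 [ 0.5394 -0.0503  0.052 ]] [ 0.57447474 -0.0500125   0.052     ]
post [np.float64(0.503893984790914), np.float64(0.008054416015340137)] [ 5.09943111e-01 -2.86618041e-05  1.36576267e-01]
knob [np.float64(0.5656716737092373), np.float64(0.05411058247565295)] [0.5658574  0.05409441 0.05915554]
knob ray [[0.56541215 0.05322509 0.06      ]]  rib5 [[ 0.63355376 -0.02416928  0.053     ]] post ray [[ 0.51112036 -0.00065456  0.098     ]] hub [[ 0.57442248 -0.04922195  0.07      ]]
```

```bash
cat >> h.py <<'E'
A=np.array([.5744,-.0498]);YAW=np.radians(4.7);L0=YAW+np.radians(138)
from scipy.spatial.transform import Rotation as Ro
def quat(a): # tool z down, tool x at world angle a
    return (Ro.from_euler("z",a)*Ro.from_euler("x",np.pi)).as_quat()
def lev(th,z=.148,off=.018,flip=0): # th: lever angle from notch 0
    f=L0+th; r=np.array([np.cos(f),np.sin(f)]);t=np.array([-r[1],r[0]])
    return np.r_[A+.08*r-off*t,z],quat(f+np.pi/2+flip)
E
python3 - <<'E'
from bench import arm
from h import *
for fl in(0,np.pi):
  for th in(-.1,0,.5,1,1.75):
    q=arm.ik(*lev(th,flip=fl));print(fl,th,None if q is None else np.round(q,2))
print(lev(0))
E
```

```text
0 -0.1 [-0.05  0.33  1.96  0.    0.84 -2.44]
0 0 [-0.06  0.32  1.98  0.    0.84 -2.55]
0 0.5 None
0 1 [-0.21  0.28  2.04 -0.    0.82  2.58]
0 1.75 [-0.29  0.34  1.95 -0.    0.85  1.75]
3.141592653589793 -0.1 [-0.05  0.33  1.96 -0.    0.84  0.7 ]
3.141592653589793 0 [-0.06  0.32  1.98 -0.    0.84  0.59]
3.141592653589793 0.5 [-0.13  0.28  2.03 -0.    0.82  0.02]
3.141592653589793 1 [-0.21  0.28  2.04  0.    0.82 -0.56]
3.141592653589793 1.75 [-0.29  0.34  1.95  0.    0.85 -1.39]
(array([0.52166991, 0.01299759, 0.148     ]), array([-4.43853354e-01,  8.96099437e-01,  5.48702653e-17, -2.71781795e-17]))
```

```bash
cat >> h.py <<'E'
def go(arm,th,v=.05,**k):
    p,q=lev(th,flip=np.pi,**k); arm.servo_line(p,frame=q,velocity=v)
def ft(arm,th):
    f=L0+th; F=[]
    for _ in range(3): F.append(arm.read_contact_force()[:2]); arm.pause(.02)
    return -np.mean(F,0)@[-np.sin(f),np.cos(f)]
E
python3 - <<'E'
from bench import arm
from h import *
arm.gripper_close();print(arm.read_time(),arm.read_grip_width())
p,q=lev(0,z=.2,off=.03,flip=np.pi)
arm.movep(p,q);print(arm.read_time())
go(arm,0,off=.03,v=.1);arm.pause(.2);b=ft(arm,0);print(arm.read_time(),b)
go(arm,-.02)
out=[];prev=0
for th in np.arange(0,.72,.04):
    go(arm,th,v=.03);f=ft(arm,th)-b;out.append((round(th,2),round(f,2)))
    if f<prev-.8: break
    prev=f
print(out,arm.read_time(),arm.read_contact_force())
c=arm.capture("top");np.savez("top1.npz",**c)
x=cv2.resize(c["pixels"][190:310,270:420],None,fx=5,fy=5,interpolation=2);cv2.imwrite("pics/crop1.png",x[:,:,::-1])
E
```

```text
0.8667 0.00028585648751888775
3.4667
4.3833 -0.22646215148734872
[(np.float64(0.0), np.float64(-0.1)), (np.float64(0.04), np.float64(1.41)), (np.float64(0.08), np.float64(1.0)), (np.float64(0.12), np.float64(1.15)), (np.float64(0.16), np.float64(2.06)), (np.float64(0.2), np.float64(2.5)), (np.float64(0.24), np.float64(2.74)), (np.float64(0.28), np.float64(3.15)), (np.float64(0.32), np.float64(3.81)), (np.float64(0.36), np.float64(3.79)), (np.float64(0.4), np.float64(3.96)), (np.float64(0.44), np.float64(4.62)), (np.float64(0.48), np.float64(5.88)), (np.float64(0.52), np.float64(5.86)), (np.float64(0.56), np.float64(5.94)), (np.float64(0.6), np.float64(6.27)), (np.float64(0.64), np.float64(6.99)), (np.float64(0.68), np.float64(5.35))] 10.2833 [ 2.27043716  4.49093445 -0.23730474]
```

View pics/crop1.png

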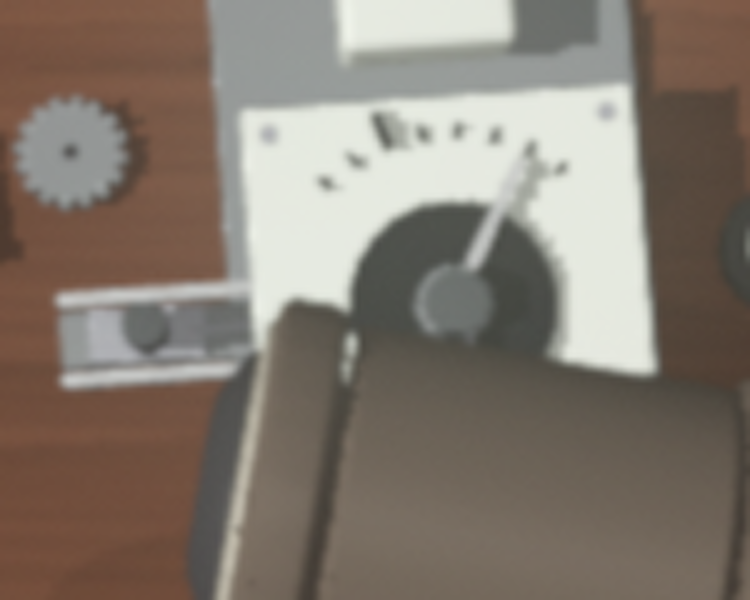

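The pointer now stands at rib 1 (crop (530,150)) and stays visible with the arm there. I'll track its angle by camera after every small step.

```bash
cat >> h.py <<'E'
def dial(c):
    g=c["pixels"].astype(float).mean(2).astype(np.float32)
    th=np.arange(-.3,1.5,.01);r=np.linspace(.024,.033,10)
    f=YAW-np.radians(42)+th
    X=np.stack([A[0]+np.outer(np.cos(f),r),A[1]+np.outer(np.sin(f),r),np.full((len(f),10),.057)],-1)
    uv=proj(c,X).astype(np.float32).reshape(len(f),10,2)
    s=cv2.remap(g,uv[...,0],uv[...,1],1).mean(1)
    w=np.clip(s-.6*s.max(),0,None)*(abs(th-th[s.argmax()])<.15); return (w*th).sum()/w.sum()
E
cat > push.py <<'E'
import sys
from bench import arm
from h import *
def push(th,target):
    d=dial(arm.capture("top"));d0=d;out=[]
    while d<d0+.12 and th-d<.82:
        th+=.025;go(arm,th,v=.03);arm.pause(.05);d=dial(arm.capture("top"))
        out.append((round(th,3),round(d,2)))
    arm.pause(.5);d=dial(arm.capture("top"))
    print(out,"settled",round(d,3),round(arm.read_time(),1))
    return th,abs(d-target*.2094)<.08
E
python3 - <<'E'
from push import *
print([dial(dict(np.load(f))) for f in("top0.npz","top1.npz")])
th,ok=push(.68,2)
print(th,ok)
E
```

```text
[np.float64(0.021560657215828106), np.float64(0.2495108987898511)]
[(0.705, np.float64(0.25)), (0.73, np.float64(0.25)), (0.755, np.float64(0.25)), (0.78, np.float64(0.25)), (0.805, np.float64(0.26)), (0.83, np.float64(0.26)), (0.855, np.float64(0.26)), (0.88, np.float64(0.46))] settled 0.461 13.7
0.8800000000000002 True
```

```bash
python3 - <<'E'
from push import *
th=.88
for n in(3,4,5):
    th,ok=push(th,n);print(n,th,ok)
    if not ok: break
c=arm.capture("top");x=cv2.resize(c["pixels"][190:310,270:420],None,fx=5,fy=5,interpolation=2);cv2.imwrite("pics/crop2.png",x[:,:,::-1])
E
```

```text
[(0.905, np.float64(0.46)), (0.93, np.float64(0.46)), (0.955, np.float64(0.46)), (0.98, np.float64(0.46)), (1.005, np.float64(0.47)), (1.03, np.float64(0.47)), (1.055, np.float64(0.47)), (1.08, np.float64(0.67))] settled 0.672 17.1
3 1.0799999999999998 True
[(1.105, np.float64(0.67)), (1.13, np.float64(0.67)), (1.155, np.float64(0.67)), (1.18, np.float64(0.67)), (1.205, np.float64(0.67)), (1.23, np.float64(0.68)), (1.255, np.float64(0.68)), (1.28, np.float64(0.68)), (1.305, np.float64(0.88))] settled 0.879 20.9
4 1.304999999999999 True
[(1.33, np.float64(0.88)), (1.355, np.float64(0.88)), (1.38, np.float64(0.88)), (1.405, np.float64(0.88)), (1.43, np.float64(0.88)), (1.455, np.float64(0.88)), (1.48, np.float64(0.88)), (1.505, np.float64(0.89)), (1.53, np.float64(1.08))] settled 1.085 24.6
5 1.5299999999999983 True
```

View pics/crop2.png

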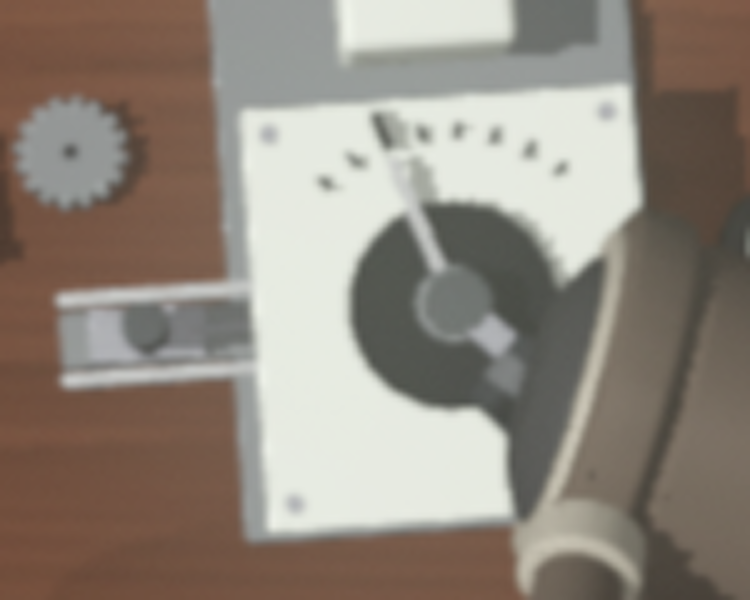

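The pointer is at the long rib (crop (385,125)). Now I'll release gently and retreat, then push the bolt.

```bash
python3 - <<'E'
from bench import arm
from h import *
for th in (1.3,1.1,.85): go(arm,th,v=.05)
go(arm,.85,z=.22,v=.15)
print(dial(arm.capture("top")),arm.read_time())
Y=np.array([-np.sin(YAW),np.cos(YAW)])
pos=lambda y,z:np.r_[A+Y*y,z]
q0=arm.read_qpos()
qs=[quat(YAW+s*np.pi/2) for s in(1,-1)]
js=[arm.ik(pos(.142,.16),q) for q in qs]
i=min((i for i in(0,1) if js[i] is not None),key=lambda i:abs(js[i]-q0).max());print(js[i].round(2) if hasattr(js[i],'round') else js[i])
arm.movep(pos(.142,.2),qs[i]);arm.servo_line(pos(.142,.108),velocity=.1);arm.pause(.2)
b=arm.read_contact_force();print(b,arm.read_time())
y=.128;out=[]
while y>.1005:
    arm.servo_line(pos(y,.108),velocity=.03);arm.pause(.05)
    f=(arm.read_contact_force()-b)[:2]@Y;out.append((round(y,4),round(f,2)))
    if f>10: break
    y-=.0015
arm.pause(.3);print(out,dial(arm.capture("top")),arm.read_time())
E
```

```text
1.069869282505253 26.925
[ 0.09  0.38  1.86 -0.    0.9   0.  ]
[-0.30647197 -0.60511131 -0.04268886] 28.8667
[(0.128, np.float64(0.24)), (0.1265, np.float64(0.13)), (0.125, np.float64(0.17)), (0.1235, np.float64(1.34)), (0.122, np.float64(2.29)), (0.1205, np.float64(1.18)), (0.119, np.float64(1.2)), (0.1175, np.float64(1.81)), (0.116, np.float64(1.3)), (0.1145, np.float64(1.09)), (0.113, np.float64(1.64)), (0.1115, np.float64(1.64)), (0.11, np.float64(0.67)), (0.1085, np.float64(0.77)), (0.107, np.float64(1.86)), (0.1055, np.float64(2.01)), (0.104, np.float64(2.79)), (0.1025, np.float64(8.03)), (0.101, np.float64(10.43))] 1.067782680343706 35.2833
```

```bash
python3 - <<'E'
from bench import arm
from h import *
Y=np.array([-np.sin(YAW),np.cos(YAW)])
arm.servo_line(np.r_[A+Y*.142,.108],velocity=.06);arm.servo_line(np.r_[A+Y*.15,.25],velocity=.15)
p=arm.read_tcp_pos();arm.servo_line(p+[-.1,.16,.05],velocity=.2);arm.pause(.3)
c=arm.capture("top");P=cloud(c);K=P[235:275,290:335]
q=(K[...,2]>.054)&(K[...,2]<.066)&(((K[...,:2]-A)@Y)>.07);k=K[q][:,:2]-A;print("knob y",np.median(k@Y),dial(c),arm.read_time())
x=cv2.resize(c["pixels"][190:310,270:420],None,fx=5,fy=5,interpolation=2);cv2.imwrite("pics/crop3.png",x[:,:,::-1])
E
```

```text
knob y 0.08491348950041308 1.0694328714479269 38.6917
```

View pics/crop3.png

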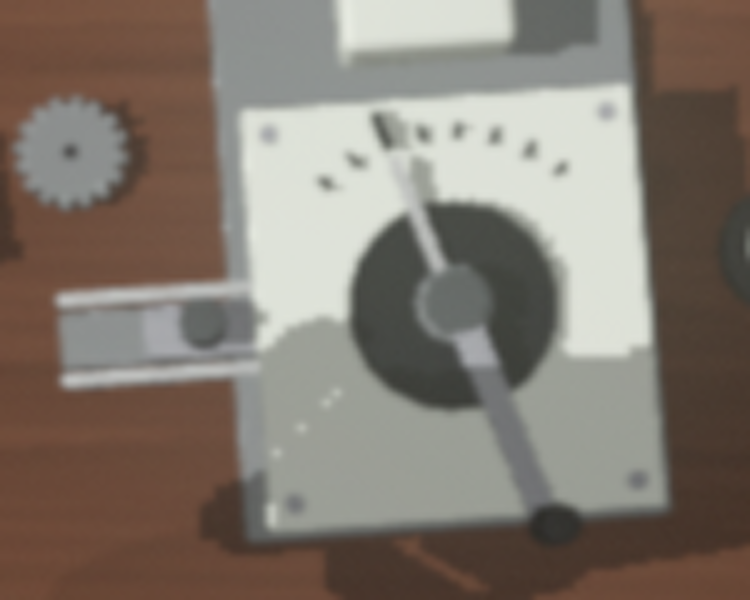

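The pointer is at the long rib (crop (385,125)) and the lever is opposite it, relaxed (post at (553,522)). The knob is home at (203,322), y ≈ 85 mm, and the robot is clear of everything.

```bash
python3 -c "
from bench import arm
print(arm.sign_off())"
```

```text
the job is handed in; nothing more can be done
None
```

The job is handed in, with no verdict returned: the dial clicked one notch at a time to the long rib (notch 5), the lever is released and relaxed, the bolt is fully home (knob measured at 85 mm), and the arm is clear, at about 39 s of the 69 s allowed.

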